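Photograph a packed carton with the camera pedal, then close its flaps

ROBOT

A 6-joint arm with a two-finger parallel gripper is mounted at the origin on the work surface. World frame = base frame: x ahead of the robot, y to its left, z up, the work surface at z = 0. Lengths are in mm, angles in rad, forces in N, time in s.
With the tool pointing down it reaches from about 350 to 775 mm from the base axis. Payload 7.3 kg.
Tool frame: the origin (TCP) lies on the mounting face of the last link; the fingertips stand 178 mm ahead of it and the grasp point (between the pads) lies 159 mm ahead of it; z points along the fingers, y is the line along which they close (so a half turn about z gives the same grasp; the last joint's range is limited). The gripper opens to 92 mm and grips with 3 to 60 N. Pads are 19 mm wide; open, the fingers measure 130 mm over their backs; the gripper's body (75 mm by 190 mm) begins 47 mm behind the grasp point.
Start: joints at [-1.355, 0.342, 1.524, -0, 1.275, -0.146], TCP at [185.848, -491.008, 404.741] pointing down, gripper open.
Joint ranges: [-2.53, 2.53], [-0.77, 2.02], [0.04, 2.7], [-1, 4.14], [0.28, 2.66], [-3.11, 3.11]. Speed limits (rad/s): [2.57, 2.57, 3.14, 3.14, 3.14, 3.14].

INTERFACE

Orientations are given as [roll, pitch, yaw] about the fixed x, y, z axes, in that order (R = Rz(yaw) Ry(pitch) Rx(roll)).
In Python, from plant import bot, vision, sensors gives the robot as it stands (bot), with the cameras (vision) and the readings (sensors).
- The arm moves only by the tool shift_gripper, called as name(argument=value, ...), one argument or row to a line, values as JSON. Schema: {"type":"object","properties":{"motion":{"type":"array","items":{"type":"object","properties":{"aperture":{"type":"number"},"d":{"type":"array","items":{"type":"number"},"minItems":3,"maxItems":3},"twist":{"type":"number"}},"additionalProperties":false,"required":["aperture"]},"minItems":1,"maxItems":5},"only":{"type":"string"},"quiet":{"type":"boolean"},"lines":{"type":"string"}},"required":["motion"],"additionalProperties":false}. motion is a list of rows, 1 to 5 of them, each an object with the fields aperture (the finger opening in mm), d (a list: dx, dy, dz in a scale on which 1.0 is 300 mm), twist (a turn about the tool's z in parts of the range, where 1.0 means pi rad); a field left out counts as zero (the opening has to be given); each row is the pose to reach, as a shift and turn from the pose commanded when the call began, along the tool's axes at that moment; what a row does not reach only later rows make up. A row lasts 1/8 s, in which the tool goes at most 62.5 mm and 0.188 rad, less where a joint would pass 70% of its speed; a pose out of reach is approached as far as the arm can. The fingers move at their own pace and stop on an object; the grip force is fixed at half the most. Time passes only in rows, so rows that do not move let the fingers close. The tool returns the time, the measured TCP pose, the force, the opening and the grip force at its end. only (a regular expression) keeps the lines of the reply that match it, lines (a string "A,B") keeps lines A to B, and quiet returns only ok. No shift or turn number may pass 1 either way. Input that does not fit is refused with a message, and nothing moves.
- sensors.get_obs(): the state, without advancing time (a new reading comes with each control period).
- vision.capture(name): name is "scene" or "side" or "wrist"; returns a dict with "color" (400x640x3 uint8, red, green, blue), "K" (3x3 intrinsics, pixels), "R" (3x3) and "t" (3): a world point X has camera coordinates R X + t. Camera axes: x right, y down, z forward; pixel columns grow to the right and rows downward; lengths in mm; the calibration is good to about 2 mm. A picture is of the moment at which its call begins. There is no depth.
- bot.close_job(): hands the job in; it is judged then, once.
The state is a dict: "time": time; "joint_positions": joint angles; "dq": joint speeds; "tau": joint torques, N m; "tool_pos": TCP position; "tcp_rot": TCP orientation; "contact_force": force on the tool from outside, world axes, zero at the start; "moment": the same for the moment, N m; "grip_width": finger opening in mm; "finger_force": force on a finger pad.
Only numpy, scipy, OpenCV 4.12 (cv2) and the standard library are available. Lean on these libraries where they do the work, as an engineer would, in place of code of your own. Each camera call takes 0.05 s, during which the arm holds its last target. There are 200 camera calls.

TASK

Take the packing picture of the open carton: press the camera's foot pedal right down to its stop, keep it down for about a second, and let it come up again. Then close the carton: fold the plain flap down flat first, and fold the flap with the red sealing strip down flat on top of it. Be gentle, leave the carton standing where it is, and do not disturb the coffee cup or the potted plant.

Things in the scene. Friction and masses are not known exactly. Their poses are not given: they have to be found in the camera images.
- pedal_base: Housing of the camera's wireless foot pedal, a low wedge 118 x 94 mm (its x, y), fixed to the desk, yaw within 0.5 rad, left or right of the desk's middle. Origin: centre of its underside, on the desk. +x points from the toe (free, pressed end) to the heel, a grey block 32 mm high that carries the hinge; the floor pan is 10 mm and the side cheeks 21 mm high.
- pedal (a joint): Angle of the pedal's tread about its heel hinge: 0 at rest (toe raised), 0.21 rad fully down on its stop. A spring raises it: at the pressing point about 4.5 N starts it and about 12 N holds it on the stop, beyond which the force climbs steeply.
- pedal_press (a point): Point on top of the black ribbed rubber of the tread where it should be pressed, midway across the 78 mm wide dark steel tread and 75 mm from the hinge (the tread ends 17 mm further on). It moves with the tread: about 43 mm above the desk at rest, about 28 mm on the stop, so 15 mm of travel.
- carton: Open brown carton, 220 (its x) x 158 (its y) x 80 mm high, walls 4 mm, loose on the desk, yaw within 0.35 rad, left or right of the middle (the pedal is on the other side). With its goods (blue book, round tin, below the rim) about 1 kg. Origin: centre of the underside. White label on the -x end. Two lid flaps on the long sides: plain at +y, red-stripped at -y; none on the ends.
- flap_plain (a joint): Angle of the plain flap (216 mm along the hinge, 100 mm deep, 4 mm thick): 0 flat over the opening (its stop), 1.57 upright, 1.9 to 2.3 at the start (leaning outward), 2.5 at most. The crease is stiff enough that the flap stays where it is left; about 1 N near its free edge moves it.
- plain_hinge (a point): Middle of the plain flap's hinge line, which runs along the carton's x at its +y side: 77 mm from the carton's middle, 80 mm above the desk.
- plain_edge (a point): Middle of the free edge of the plain flap, 100 mm from its hinge.
- flap_strip (a joint): Angle of the other flap, the one with a 24 mm wide red self-seal strip along the free edge of its inner face (216 mm along the hinge, 125 mm deep, 4 mm thick): same meaning and behaviour as the plain flap's. Closed, it lies on top of the plain flap.
- strip_hinge (a point): Middle of the strip flap's hinge line, along the carton's x at its -y side: 77 mm from the carton's middle, 84.5 mm above the desk.
- strip_edge (a point): Middle of the free edge of the strip flap, 125 mm from its hinge.
- cup: Speckled white takeaway coffee cup with a black lid, 86 mm wide at most, 118 mm high, standing on the far side of the desk about the middle. Origin: centre of its underside. Leave it alone.
- plant: Succulent in a green knobbly pot on four short wooden feet, 84 mm wide, about 120 mm high, on the left of the desk, outward of the place where carton or pedal stands. Origin: centre of its underside. Leave it alone.

How it is judged (in metres and radians):
On the way, in this order (a step that is already met when the one before it is completed fails the run):
1. the pedal is held on its stop while both flaps are still open (value of joint pedal above 0.185 rad and value of joint each of flap_plain, flap_strip above 1.4 rad), for 0.5 s.
2. the pedal is up again and the plain flap is folded down flat, the strip flap still open (value of joint pedal below 0.03 rad and value of joint flap_plain below 0.12 rad and value of joint flap_strip above 0.9 rad), for 0.2 s.
3. the strip flap is folded down flat over the plain one (value of joint each of flap_plain, flap_strip below 0.12 rad), for 0.2 s.
At the end, for the whole second after the job is handed in: Both flaps lie closed (within 0.12 rad of flat), the strip flap over the plain one; the pedal is up (under 0.03 rad); the carton stands flat, at rest, within 40 mm of where it was; cup and plant stand upright within 30 mm of where they were (all of step 3 and value of joint pedal below 0.03 rad and distance of carton from where it was at the start of the episode below 0.04 m and angle between carton's own z axis and vertical below 0.05 rad and linear speed of carton below 0.02 m/s and distance of each of cup, plant from where it was at the start of the episode below 0.03 m and angle between each of cup, plant's own z axis and vertical below 0.1 rad); the robot touches nothing.
It fails at once if the carton is shoved more than 40 mm from its place (distance of carton from where it was at the start of the episode above 0.04 m).
It fails at once if the carton is pressed with more than 80 N (contact force between carton and the fingers above 80 N or contact force between carton and the arm above 80 N).
It fails at once if the cup is moved or tipped (distance of cup from where it was at the start of the episode above 0.03 m or angle between cup's own z axis and vertical above 0.4 rad).
It fails at once if the plant is moved or tipped (distance of plant from where it was at the start of the episode above 0.03 m or angle between plant's own z axis and vertical above 0.4 rad).
It also fails if it takes over 64 s, if anything falls off the work surface, if the arm or the gripper's body presses on something with over 40 N, if the wrist force passes 120 N, or if a joint passes its speed limit or range.

## Working session

There is one attempt and no reset: what is moved stays moved. The work goes in short steps, Python scripts to look and compute and a tool call to move; the robot and the scene stay as the last step left them, time stands still between calls to the robot, and variables do not carry over. Pictures are saved under pics/ and viewed, at most 10 in all, crops included, and the job is handed in when it is done.

```bash
ls; mkdir -p pics; python3 - <<'E'
from plant import bot, vision, sensors
import cv2
o=sensors.get_obs(); print({k:o[k] for k in('time','tool_pos','tcp_rot','grip_width')})
for n in('scene','side'):
    c=vision.capture(n); cv2.imwrite(f'pics/{n}0.png',c['color'][:,:,::-1]); print(n,c['K'].tolist(),c['R'].tolist(),c['t'].tolist())
E
```

```text
pics
plant.py
{'time': 0.0, 'tool_pos': array([ 185.82407569, -490.8765071 ,  404.02395419]), 'tcp_rot': array([-3.14005723e+00, -2.41476929e-04,  3.61796870e-01]), 'grip_width': 91.74959072590245}
scene [[377.110208508341, 0.0, 322.344017470682], [0.0, 377.110208508341, 200.2860001728564], [0.0, 0.0, 1.0]] [[-0.20155119170875152, 0.9794624734644477, -0.0055118232634752806], [0.8229107645079562, 0.16627906144401228, -0.5432947150324852], [-0.5312202846067844, -0.11403743595944314, -0.8395239558357359]] [47.41918372917905, -500.7694121126423, 1353.0670989926743]
side [[411.1137730346828, 0.0, 321.4280922812903], [0.0, 411.1137730346828, 199.42193185480147], [0.0, 0.0, 1.0]] [[-0.8413489192901912, -0.5403226920292257, 0.013541952869442115], [-0.31033656894625067, 0.462415638945652, -0.8305799123703593], [0.4425191634086557, -0.7030100748472777, -0.556734788457959]] [582.999406604801, 212.48671467887357, 905.1718931366638]
```

View pics/scene0.png

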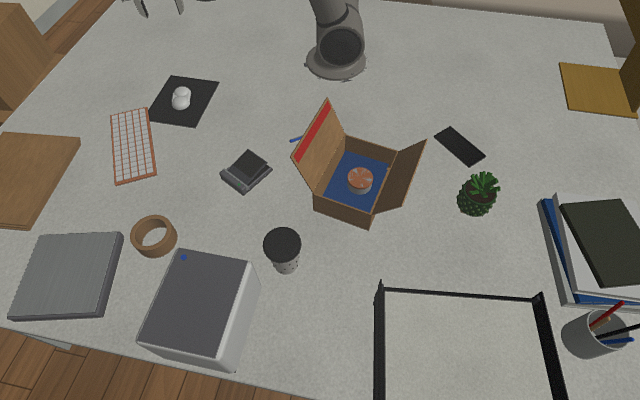

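View pics/side0.png

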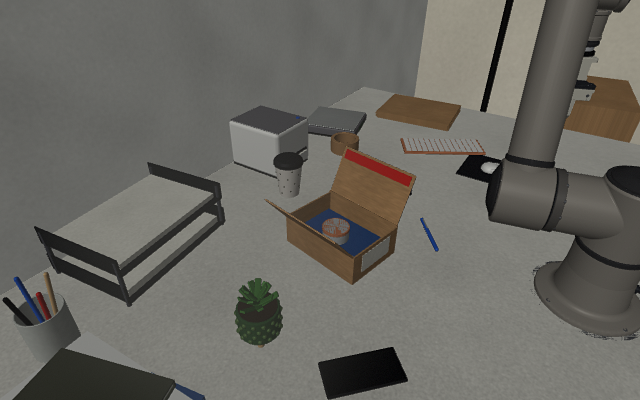

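The scene view shows the pedal around (246,172), carton around (355,180), cup (283,250) and plant (478,193). The label faces the robot. I'll enlarge both views to read corners.

```bash
python3 - <<'E'
import cv2
a=cv2.imread('pics/scene0.png'); 
cv2.imwrite('pics/c1.png',cv2.resize(a[90:240,215:435],None,fx=3.6,fy=3.6,interpolation=cv2.INTER_CUBIC))
a=cv2.imread('pics/side0.png'); 
cv2.imwrite('pics/c2.png',cv2.resize(a[140:290,255:425],None,fx=4,fy=4,interpolation=cv2.INTER_CUBIC))
E
```

```text
(no output)
```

View pics/c1.png

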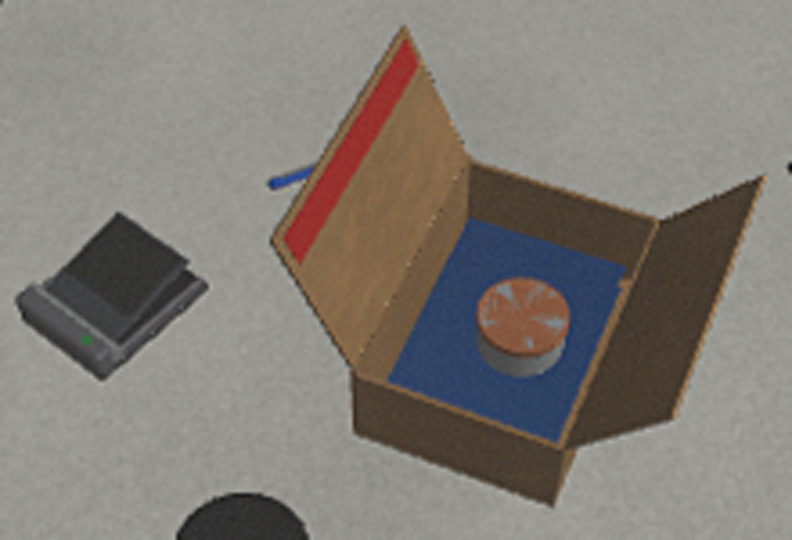

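View pics/c2.png

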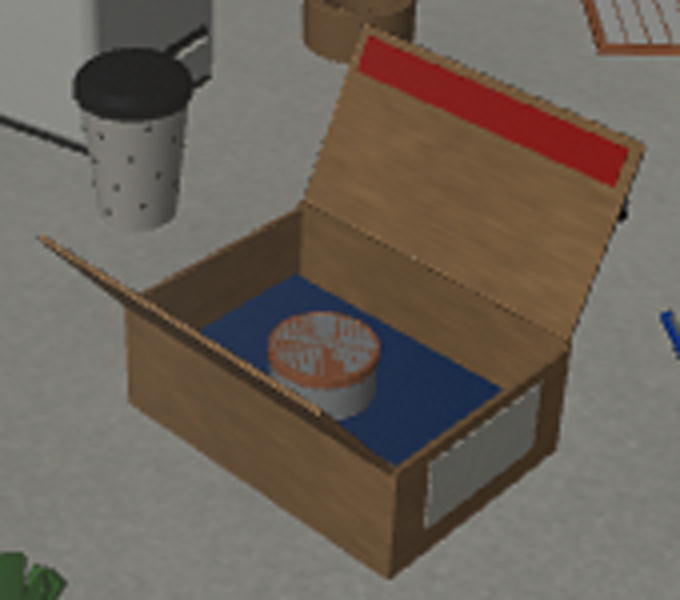

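```bash
cat > h.py <<'E'
import numpy as np, cv2
from scipy.optimize import least_squares
from plant import bot, vision, sensors
C={n:vision.capture(n) for n in('scene','side')}
def proj(n,X):
    c=C[n]; p=(np.array(c['R'])@np.atleast_2d(X).T).T+c['t']; q=(c['K']@p.T).T; return q[:,:2]/q[:,2:]
def W(x,y,a,P):
    P=np.atleast_2d(P); c,s=np.cos(a),np.sin(a); return np.c_[x+c*P[:,0]-s*P[:,1],y+s*P[:,0]+c*P[:,1],P[:,2]]
def ray(n,u,v,z):
    c=C[n]; R=np.array(c['R']); o=-R.T@c['t']; d=R.T@np.linalg.inv(c['K'])@[u,v,1]; return o+d*(z-o[2])/d[2]
E
cat > fit.py <<'E'
from h import *
def pl(s,th): return [s*108,77-100*np.cos(th),80+100*np.sin(th)]
def st(s,th): return [s*108,-77+125*np.cos(th),84.5+125*np.sin(th)]
def pts(tp,ts): return {'scene':[(st(-1,ts),404,27),(st(1,ts),272,240),(pl(-1,tp),765,177),(pl(1,tp),673,417),([110,-79,80],354,373),([110,79,80],565,448),([110,-79,0],354,433),([110,79,0],553,506)],
'side':[(st(1,ts),363,28),(st(-1,ts),642,147),(pl(1,tp),40,238),([-110,-79,0],556,450),([-110,79,0],390,578),([-110,79,80],395,470),([110,79,0],129,402),([110,79,80],130,305)]}
def res(p):
    r=[]
    for n,L in pts(p[3],p[4]).items():
        u=np.array([[l[1],l[2]] for l in L],float); u=u/3.6+[215,90] if n=='scene' else u/4+[255,140]
        r.append(proj(n,W(*p[:3],np.array([l[0] for l in L])))-u)
    return np.vstack(r).ravel()
f=least_squares(res,[450,100,0,2,2],loss='soft_l1'); print(f.x.round(3)); print(f.fun.reshape(-1,2).round(1).tolist())
# pedal: crop px of scene: tread toe corners, heel block far top corners
L=[([-59+0,-39,50],118,213),([0,39,50],188,265)]
def tr(d,y): # d from hinge along tread, hinge at x=hx
    return d,y
obs=[('heelL',20,297),('heelR',103,372),('toeL',118,213),('toeR',188,265),('heelbotR',103,380)]
def pr(p):
    x,y,a,hx=p
    P=[[59,-47,32-3],[59,47,32-3],[hx-92,-39,46],[hx-92,39,46],[59,47,0]]
    u=np.array([[o[1],o[2]] for o in obs])/3.6+[215,90]
    return np.r_[(proj('scene',W(x,y,a,P))-u).ravel(),(hx-40)*.05]
g=least_squares(pr,[450,-120,-.2,40]); print(g.x.round(3),g.fun.round(1))
for n,u,v,z in(('toeL',118,213,46),('toeR',188,265,46),('hL',20,297,30),('hR',103,372,30),('cheekToeR',208,283,21)): print(n,ray('scene',215+u/3.6,90+v/3.6,z).round(0))
print('cup',ray('scene',282,242,118),'plant',ray('scene',480,190,70))
E
python3 fit.py
```

```text
[ 5.38022e+02  1.55838e+02 -2.05000e-01  2.26400e+00  2.01600e+00]
[[0.3, -1.0], [-0.0, 0.1], [0.3, -0.7], [0.6, 0.1], [-1.0, -0.0], [0.1, 0.5], [-0.1, -0.1], [0.2, 0.2], [0.2, -1.8], [1.1, -1.1], [-0.3, -0.5], [0.1, -0.3], [-0.2, 0.5], [0.6, 0.7], [-0.2, -0.1], [-1.5, -1.2]]
[ 5.51493e+02 -1.48358e+02 -5.28000e-01  5.02310e+01] [-0.4  0.2 -0.9 -2.   0.3  0.1 -0.1  0.1  1.1  1.7  0.5]
toeL [ 495. -162.   46.]
toeR [535. -93.  46.]
hL [ 579. -217.   30.]
hR [ 633. -133.   30.]
cheekToeR [530. -82.  21.]
cup [792.98960609  24.78107346 118.        ] plant [527.8590056  470.46093179  70.        ]
```

```bash
cat > go.py <<'E'
import sys, numpy as np
from plant import bot, vision, sensors
from scipy.spatial.transform import Rotation as R
o=sensors.get_obs(); r=R.from_euler('xyz',o['tcp_rot'])
for a in sys.argv[1:]:   # c:localy:tipz (carton frame, mid) or w:x,y,tipz
    k,v=a.split(':'); v=[float(s) for s in v.split(',')]
    if k=='c': v=[538+.2036*v[0],156+.979*v[0],v[1]]
    t=np.array([v[0],v[1],v[2]+178])
    print(a,'shift',r.inv().apply(t-o['tool_pos']).round(1).tolist())
print('t',o['time'],'tip',(o['tool_pos']-[0,0,178]).round(1),'yaw',o['tcp_rot'][2].round(3),'F',o['contact_force'].round(1),'turn to 1.366:',round(o['tcp_rot'][2]-1.366,3))
E
python3 go.py w:534,-138,120
```

```text
w:534,-138,120 shift [450.5, -206.8, 106.6]
t 0.2 tip [ 185.8 -490.9  226.3] yaw 0.362 F [ 0.3  0.2 -0.5] turn to 1.366: -1.004
```

The rows are not in the units I measure in: shifts go in shares of 300 mm and turns go in shares of pi rad. I convert before sending: 260 mm is 0.8667, 210 mm is 0.7, -0.9 rad is -0.2865.

shift_gripper(
  motion=[
    {"aperture":0, "d":[0.1667, -0.0833, 0.0333], "twist":-0.0573},
    {"aperture":0, "d":[0.3333, -0.1667, 0.0667], "twist":-0.1146},
    {"aperture":0, "d":[0.5167, -0.2333, 0.1], "twist":-0.1719},
    {"aperture":0, "d":[0.7, -0.3167, 0.1333], "twist":-0.2292},
    {"aperture":0, "d":[0.8667, -0.4, 0.1667], "twist":-0.2865},
  ],
)

```text
time: 0.82
tool_pos: [387.7, -285.2, 354.4]
tcp_rot: [3.141, 0.0, 1.268]
contact_force: [0.1, -0.1, -0.7]
grip_width: 46.5
finger_force: 0.0
```

```bash
python3 go.py w:534,-138,120
```

```text
w:534,-138,120 shift [184.1, 95.7, 56.5]
t 0.825 tip [ 387.7 -285.2  176.4] yaw 1.268 F [ 0.1 -0.1 -0.7] turn to 1.366: -0.098
```

In the tool's units: 184 mm is 0.6133, 138 mm is 0.46, -0.1 rad is -0.0318.

shift_gripper(
  motion=[
    {"aperture":0, "d":[0.15, 0.08, 0.0467], "twist":-0.0318},
    {"aperture":0, "d":[0.3067, 0.16, 0.0933], "twist":-0.0318},
    {"aperture":0, "d":[0.46, 0.24, 0.14], "twist":-0.0318},
    {"aperture":0, "d":[0.6133, 0.32, 0.1867], "twist":-0.0318},
    {"aperture":0, "d":[0.6133, 0.32, 0.1867], "twist":-0.0318},
  ],
)

```text
time: 1.45
tool_pos: [535.4, -137.9, 297.2]
tcp_rot: [-3.14, -0.001, 1.366]
contact_force: [-0.6, 0.3, 0.7]
grip_width: 0.9
finger_force: 0.0
```

```bash
python3 go.py w:534,-138,60; python3 - <<'E'
from plant import bot, vision, sensors
import cv2,numpy as np
c=vision.capture('wrist'); np.savez('w.npz',**{k:c[k] for k in('K','R','t')})
s=vision.capture('scene')['color'][100:220,190:350]
cv2.imwrite('pics/w1.png',np.hstack([cv2.resize(c['color'],(480,300)),cv2.resize(s,(320,240))[:,:].copy() if 0 else cv2.copyMakeBorder(cv2.resize(s,(320,240)),0,60,0,0,0)])[:,:,::-1])
E
```

```text
w:534,-138,60 shift [-0.4, -1.2, 59.2]
t 1.45 tip [ 535.4 -137.9  119.2] yaw 1.366 F [-0.6  0.3  0.7] turn to 1.366: 0.0
```

View pics/w1.png

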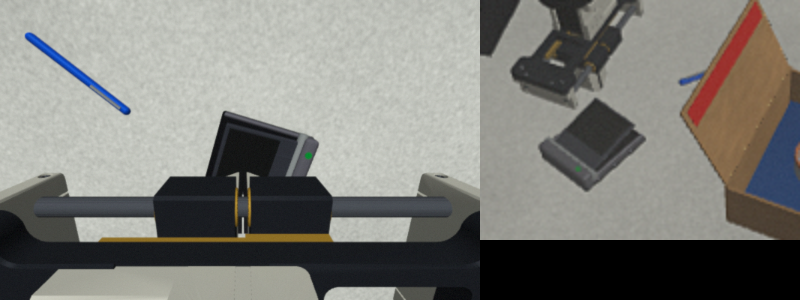

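```bash
python3 - <<'E'
import numpy as np
d=np.load('w.npz');R,t,K=d['R'],d['t'],d['K'];o=-R.T@t
k=640/480
for n,u,v,z in(('toe+y cheek',225,112,21),('heel+y',318,138,32),('treadcorner',232,124,46),('tread at fingers toe side',213,170,46),('rubber toe corner',231,134,46),('rubber heel corner',280,148,40)):
    r=R.T@np.linalg.inv(K)@[u*k,v*k,1]; print(n,(o+r*(z-o[2])/r[2]).round(0))
E
```

```text
toe+y cheek [526. -88.  21.]
heel+y [ 623. -136.   32.]
treadcorner [532. -99.  46.]
tread at fingers toe side [ 501. -145.   46.]
rubber toe corner [ 529. -109.   46.]
rubber heel corner [ 578. -137.   40.]
```

In the tool's units: 70 mm is 0.2333, 55 mm is 0.1833.

shift_gripper(
  motion=[
    {"aperture":0, "d":[-0.0067, -0.0033, 0.1]},
    {"aperture":0, "d":[-0.0067, -0.0033, 0.1833]},
    {"aperture":0, "d":[-0.0067, -0.0033, 0.2333]},
    {"aperture":0, "d":[-0.0067, -0.0033, 0.2333]},
  ],
)

```text
time: 2.05
tool_pos: [532.0, -143.1, 228.2]
tcp_rot: [-3.14, -0.0, 1.361]
contact_force: [0.1, 0.0, 0.5]
grip_width: 0.3
finger_force: 0.0
```

shift_gripper(
  motion=[
    {"aperture":0, "d":[0, 0, 0.0167]},
    {"aperture":0, "d":[0, 0, 0.03]},
    {"aperture":0, "d":[0, 0, 0.0433]},
    {"aperture":0, "d":[0, 0, 0.0533]},
    {"aperture":0, "d":[0, 0, 0.0533]},
  ],
)

```text
time: 2.68
tool_pos: [532.3, -142.2, 213.4]
tcp_rot: [-3.141, -0.0, 1.362]
contact_force: [-3.6, 0.2, 8.8]
grip_width: 0.8
finger_force: 4.3
```

```bash
python3 go.py w:532,-140,28
```

```text
w:532,-140,28 shift [2.1, -0.7, 7.4]
t 2.675 tip [ 532.3 -142.2   35.4] yaw 1.362 F [-3.6  0.2  8.8] turn to 1.366: -0.004
```

In the tool's units: 6 mm is 0.02, 3 mm is 0.01.

shift_gripper(
  motion=[
    {"aperture":0, "d":[0, 0, 0.01]},
    {"aperture":0, "d":[0, 0, 0.02]},
    {"aperture":0, "d":[0, 0, 0.02]},
  ],
)

```text
time: 3.05
tool_pos: [531.9, -141.9, 207.6]
tcp_rot: [-3.14, -0.0, 1.362]
contact_force: [-6.0, 2.4, 12.3]
grip_width: 0.7
finger_force: 6.3
```

shift_gripper(
  motion=[
    {"aperture":0, "d":[0, 0, 0.0067]},
    {"aperture":0, "d":[0, 0, 0.0067]},
  ],
)

```text
time: 3.3
tool_pos: [531.8, -141.9, 205.8]
tcp_rot: [-3.14, -0.0, 1.362]
contact_force: [-6.8, 3.5, 14.4]
grip_width: 0.7
finger_force: 7.1
```

In the tool's units: 1.5 mm is 0.005.

shift_gripper(
  motion=[
    {"aperture":0, "d":[0, 0, 0.005]},
    {"aperture":0, "d":[0, 0, 0.005]},
    {"aperture":0, "d":[0, 0, 0.005]},
  ],
)

```text
time: 3.68
tool_pos: [531.8, -141.8, 204.6]
tcp_rot: [-3.139, -0.0, 1.362]
contact_force: [-8.6, 4.3, 16.1]
grip_width: 0.1
finger_force: 8.0
```

```bash
python3 go.py
```

```text
t 3.675 tip [ 531.8 -141.8   26.6] yaw 1.362 F [-8.6  4.3 16.1] turn to 1.366: -0.004
```

In the tool's units: 3 mm is 0.01, 2 mm is 0.0067.

shift_gripper(
  motion=[
    {"aperture":0, "d":[0, 0, 0.0067]},
    {"aperture":0, "d":[0, 0, 0.01]},
    {"aperture":0, "d":[0, 0, 0.01]},
  ],
)

```text
time: 4.05
tool_pos: [531.7, -141.7, 204.1]
tcp_rot: [-3.141, 0.0, 1.363]
contact_force: [-16.0, 5.8, 38.1]
grip_width: 0.1
finger_force: 19.0
```

```bash
python3 - <<'E'
from plant import bot, vision, sensors
import cv2,numpy as np
s=vision.capture('scene')['color'][110:220,195:335];d=vision.capture('side')['color'][80:280,330:530]
cv2.imwrite('pics/p1.png',np.hstack([cv2.resize(s,(500,393),interpolation=2),cv2.resize(d,(300,393),interpolation=2)])[:,:,::-1])
E
```

```text
(no output)
```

View pics/p1.png

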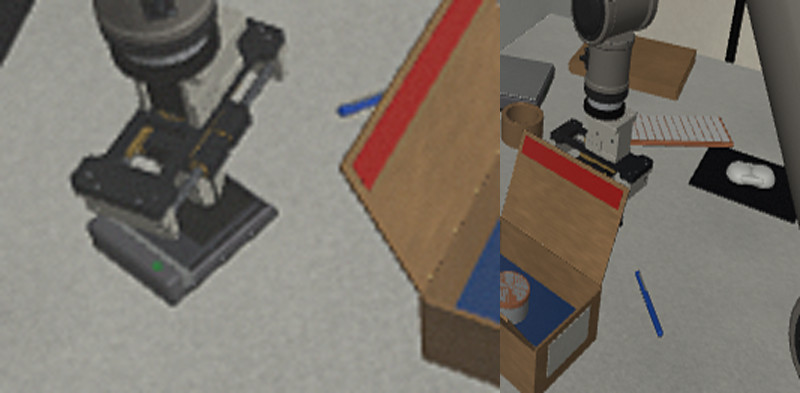

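The tread now lies level with the housing (around (215,215) in the left half) and the force has climbed steeply, so the pedal is on its stop. I'll ease the force, hold, then release.

In the tool's units: -2 mm is -0.0067.

shift_gripper(
  motion=[
    {"aperture":0, "d":[0, 0, -0.0067]},
    {"aperture":0, "d":[0, 0, -0.0067]},
    {"aperture":0, "d":[0, 0, -0.0067]},
    {"aperture":0, "d":[0, 0, -0.0067]},
    {"aperture":0, "d":[0, 0, -0.0067]},
  ],
)

```text
time: 4.78
tool_pos: [531.8, -141.8, 204.4]
tcp_rot: [-3.14, -0.0, 1.362]
contact_force: [-9.6, 4.8, 24.2]
grip_width: 0.6
finger_force: 11.6
```

shift_gripper(
  motion=[
    {"aperture":0},
    {"aperture":0},
    {"aperture":0},
  ],
)

```text
time: 5.15
tool_pos: [531.8, -141.8, 204.4]
tcp_rot: [-3.14, -0.0, 1.362]
contact_force: [-10.4, 4.8, 23.3]
grip_width: 0.4
finger_force: 11.6
```

shift_gripper(
  motion=[
    {"aperture":0, "d":[0, 0, -0.02]},
    {"aperture":0, "d":[0, 0, -0.04]},
    {"aperture":0, "d":[0, 0, -0.0667]},
    {"aperture":0, "d":[0, 0, -0.2]},
    {"aperture":0, "d":[0, 0, -0.3667]},
  ],
)

```text
time: 5.78
tool_pos: [532.2, -142.2, 312.3]
tcp_rot: [-3.139, -0.001, 1.362]
contact_force: [0.4, 0.2, 0.1]
grip_width: 0.6
finger_force: 0.0
```

```bash
python3 go.py c:-230,165 c:-230,240 c:230,130
```

```text
c:-230,165 shift [63.0, -55.4, -30.5]
c:-230,240 shift [63.0, -55.6, -105.5]
c:230,130 shift [522.9, -57.1, 4.8]
t 5.775 tip [ 532.2 -142.2  134.3] yaw 1.362 F [0.4 0.2 0.1] turn to 1.366: -0.004
```

In the tool's units: 170 mm is 0.5667, -165 mm is -0.55.

shift_gripper(
  motion=[
    {"aperture":0, "d":[0, -0.0367, -0.2]},
    {"aperture":0, "d":[0, -0.0733, -0.3833]},
    {"aperture":0, "d":[0.1667, -0.11, -0.55]},
    {"aperture":0, "d":[0.3667, -0.1467, -0.55]},
    {"aperture":0, "d":[0.5667, -0.19, -0.55]},
  ],
)

```text
time: 6.4
tool_pos: [511.7, 33.1, 478.2]
tcp_rot: [3.14, -0.0, 1.361]
contact_force: [0.4, 0.0, 0.2]
grip_width: 0.7
finger_force: 0.0
```

shift_gripper(
  motion=[
    {"aperture":0, "d":[0.2, 0, 0]},
    {"aperture":0, "d":[0.4, 0, 0]},
    {"aperture":0, "d":[0.6, 0, 0]},
    {"aperture":0, "d":[0.8, 0, 0]},
    {"aperture":0, "d":[1, 0, 0]},
  ],
)

```text
time: 7.02
tool_pos: [574.3, 327.1, 477.0]
tcp_rot: [-3.141, 0.0, 1.362]
contact_force: [1.1, -0.1, -0.0]
grip_width: 0.1
finger_force: 0.0
```

```bash
python3 go.py c:185,130
```

```text
c:185,130 shift [10.2, -0.7, 169.0]
t 7.025 tip [574.3 327.1 299. ] yaw 1.362 F [ 1.1 -0.1 -0. ] turn to 1.366: -0.004
```

In the tool's units: 169 mm is 0.5633, 150 mm is 0.5.

shift_gripper(
  motion=[
    {"aperture":0, "d":[0.0367, 0, 0.1667]},
    {"aperture":0, "d":[0.0367, 0, 0.3333]},
    {"aperture":0, "d":[0.0367, 0, 0.5]},
    {"aperture":0, "d":[0.0367, 0, 0.5633]},
    {"aperture":0, "d":[0.0367, 0, 0.5633]},
  ],
)

```text
time: 7.65
tool_pos: [576.2, 335.7, 306.0]
tcp_rot: [-3.138, 0.003, 1.362]
contact_force: [0.1, -0.1, -0.2]
grip_width: 0.7
finger_force: 0.0
```

shift_gripper(
  motion=[
    {"aperture":0, "d":[-0.04, 0, 0]},
    {"aperture":0, "d":[-0.0833, 0, 0]},
    {"aperture":0, "d":[-0.1333, 0, 0]},
    {"aperture":0, "d":[-0.1833, 0, 0]},
    {"aperture":0, "d":[-0.2333, 0, 0]},
  ],
)

```text
time: 8.28
tool_pos: [561.9, 266.1, 308.5]
tcp_rot: [3.141, -0.0, 1.361]
contact_force: [-0.1, 0.5, 1.7]
grip_width: 0.2
finger_force: 0.4
```

```bash
python3 go.py c:20,180
```

```text
c:20,180 shift [-92.7, -0.5, -49.5]
t 8.275 tip [561.9 266.1 130.5] yaw 1.361 F [-0.1  0.5  1.7] turn to 1.366: -0.005
```

In the tool's units: -66 mm is -0.22, -53 mm is -0.1767.

shift_gripper(
  motion=[
    {"aperture":0, "d":[-0.0433, 0, 0]},
    {"aperture":0, "d":[-0.0867, 0, 0]},
    {"aperture":0, "d":[-0.1333, 0, 0.0067]},
    {"aperture":0, "d":[-0.1767, 0, 0.01]},
    {"aperture":0, "d":[-0.22, 0, 0.0167]},
  ],
)

```text
time: 8.9
tool_pos: [548.2, 201.9, 302.9]
tcp_rot: [-3.141, 0.0, 1.362]
contact_force: [1.2, 0.8, 0.8]
grip_width: 0.5
finger_force: 0.4
```

shift_gripper(
  motion=[
    {"aperture":0, "d":[-0.0333, 0, 0.0067]},
    {"aperture":0, "d":[-0.0667, 0, 0.0233]},
    {"aperture":0, "d":[-0.1, 0, 0.0433]},
    {"aperture":0, "d":[-0.1267, 0, 0.06]},
    {"aperture":0, "d":[-0.1533, 0, 0.08]},
  ],
)

```text
time: 9.52
tool_pos: [538.7, 157.3, 278.7]
tcp_rot: [-3.142, 0.0, 1.362]
contact_force: [1.0, 0.4, 0.7]
grip_width: 0.6
finger_force: 0.2
```

```bash
python3 go.py c:0,84
```

```text
c:0,84 shift [-1.4, -0.4, 16.7]
t 9.525 tip [538.7 157.3 100.7] yaw 1.362 F [1.  0.4 0.7] turn to 1.366: -0.004
```

In the tool's units: 17 mm is 0.0567, 15 mm is 0.05.

shift_gripper(
  motion=[
    {"aperture":0, "d":[-0.0033, 0, 0.02]},
    {"aperture":0, "d":[-0.0067, 0, 0.0367]},
    {"aperture":0, "d":[-0.0067, 0, 0.05]},
    {"aperture":0, "d":[-0.0067, 0, 0.0567]},
    {"aperture":0, "d":[-0.0067, 0, 0.0567]},
  ],
)

```text
time: 10.15
tool_pos: [538.4, 156.0, 262.3]
tcp_rot: [3.141, -0.0, 1.362]
contact_force: [-0.2, -0.2, 1.2]
grip_width: 0.5
finger_force: 0.7
```

shift_gripper(
  motion=[
    {"aperture":0, "d":[0, 0, 0.005]},
    {"aperture":0, "d":[0, 0, 0.01]},
    {"aperture":0, "d":[0, 0, 0.01]},
  ],
)

```text
time: 10.52
tool_pos: [538.3, 155.9, 261.7]
tcp_rot: [3.14, -0.0, 1.362]
contact_force: [-6.8, -1.1, 21.3]
grip_width: 0.6
finger_force: 10.3
```

```bash
python3 go.py
```

```text
t 10.525 tip [538.3 155.9  83.7] yaw 1.362 F [-6.8 -1.1 21.3] turn to 1.366: -0.004
```

In the tool's units: -190 mm is -0.6333, -165 mm is -0.55.

shift_gripper(
  motion=[
    {"aperture":0, "d":[0, 0, -0.0133]},
    {"aperture":0, "d":[0, 0, -0.1667]},
    {"aperture":0, "d":[0, 0, -0.35]},
    {"aperture":0, "d":[0, 0, -0.55]},
    {"aperture":0, "d":[-0.1, 0, -0.6333]},
  ],
)

```text
time: 11.15
tool_pos: [532.4, 127.4, 452.8]
tcp_rot: [3.136, -0.002, 1.364]
contact_force: [0.2, 0.1, -0.8]
grip_width: 0.5
finger_force: 0.0
```

shift_gripper(
  motion=[
    {"aperture":0, "d":[-0.1833, 0, 0]},
    {"aperture":0, "d":[-0.3667, 0, 0]},
    {"aperture":0, "d":[-0.5333, 0, 0]},
    {"aperture":0, "d":[-0.5333, 0, 0]},
  ],
)

```text
time: 11.65
tool_pos: [498.6, -32.7, 449.1]
tcp_rot: [3.141, 0.001, 1.357]
contact_force: [-0.2, 0.4, 0.2]
grip_width: 0.3
finger_force: 0.0
```

```bash
python3 go.py c:-185,165; python3 - <<'E'
from plant import bot, vision, sensors
import cv2,numpy as np
s=vision.capture('scene')['color'][90:240,215:435]
cv2.imwrite('pics/f1.png',cv2.resize(s,None,fx=3,fy=3,interpolation=2)[:,:,::-1])
E
```

```text
c:-185,165 shift [7.8, 0.1, 106.1]
t 11.65 tip [498.6 -32.7 271.1] yaw 1.357 F [-0.2  0.4  0.2] turn to 1.366: -0.009
```

View pics/f1.png

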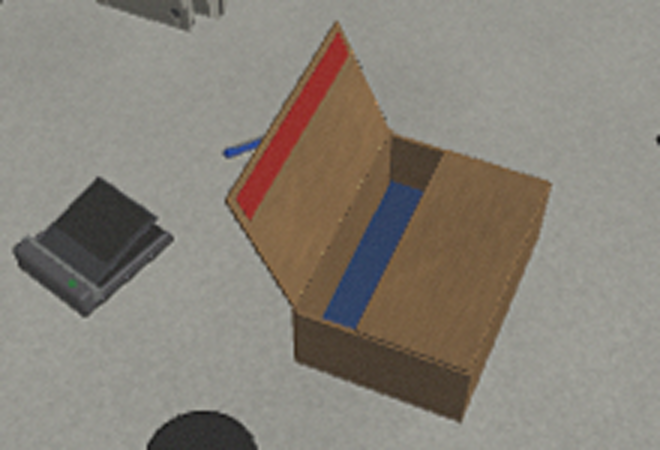

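The plain flap lies flat (centre (455,250)), the pedal is up, and the strip flap is still open. Next, the strip flap.

In the tool's units: 106 mm is 0.3533, 80 mm is 0.2667.

shift_gripper(
  motion=[
    {"aperture":0, "d":[0, 0, 0.1333]},
    {"aperture":0, "d":[0, 0, 0.2667]},
    {"aperture":0, "d":[0, 0, 0.3533]},
    {"aperture":0, "d":[0, 0, 0.3533]},
  ],
)

```text
time: 12.2
tool_pos: [498.8, -28.7, 341.4]
tcp_rot: [-3.137, -0.0, 1.363]
contact_force: [0.2, -0.5, 0.4]
grip_width: 0.5
finger_force: 0.0
```

shift_gripper(
  motion=[
    {"aperture":0, "d":[0.0433, 0, 0]},
    {"aperture":0, "d":[0.0867, 0, 0]},
    {"aperture":0, "d":[0.13, 0, 0]},
    {"aperture":0, "d":[0.1733, 0, 0]},
    {"aperture":0, "d":[0.2167, 0, 0]},
  ],
)

```text
time: 12.82
tool_pos: [512.7, 34.5, 343.4]
tcp_rot: [3.141, 0.0, 1.362]
contact_force: [-0.1, 0.1, 0.0]
grip_width: 0.4
finger_force: 0.3
```

```bash
python3 go.py c:-87,165
```

```text
c:-87,165 shift [37.1, -0.1, 0.4]
t 12.825 tip [512.7  34.5 165.4] yaw 1.362 F [-0.1  0.1  0. ] turn to 1.366: -0.004
```

In the tool's units: 65 mm is 0.2167, 52 mm is 0.1733.

shift_gripper(
  motion=[
    {"aperture":0, "d":[0.0433, 0, 0]},
    {"aperture":0, "d":[0.0867, 0, 0]},
    {"aperture":0, "d":[0.13, 0, 0]},
    {"aperture":0, "d":[0.1733, 0, 0]},
    {"aperture":0, "d":[0.2167, 0, 0.0067]},
  ],
)

```text
time: 13.45
tool_pos: [526.2, 97.9, 341.1]
tcp_rot: [3.141, 0.0, 1.362]
contact_force: [-0.9, -0.5, -0.4]
grip_width: 0.8
finger_force: 0.3
```

shift_gripper(
  motion=[
    {"aperture":0, "d":[0.04, 0, 0.0133]},
    {"aperture":0, "d":[0.08, 0, 0.0333]},
    {"aperture":0, "d":[0.1133, 0, 0.0533]},
    {"aperture":0, "d":[0.1433, 0, 0.08]},
    {"aperture":0, "d":[0.17, 0, 0.1067]},
  ],
)

```text
time: 14.08
tool_pos: [536.7, 147.5, 308.5]
tcp_rot: [-3.141, 0.0, 1.362]
contact_force: [0.0, -1.3, -0.5]
grip_width: 0.4
finger_force: 0.2
```

shift_gripper(
  motion=[
    {"aperture":0, "d":[0.02, 0, 0.0267]},
    {"aperture":0, "d":[0.0333, 0, 0.0533]},
    {"aperture":0, "d":[0.0433, 0, 0.08]},
    {"aperture":0, "d":[0.05, 0, 0.1]},
    {"aperture":0, "d":[0.0533, 0, 0.1133]},
  ],
)

```text
time: 14.7
tool_pos: [539.9, 162.7, 274.7]
tcp_rot: [-3.141, 0.0, 1.362]
contact_force: [0.7, 0.0, -0.4]
grip_width: 0.3
finger_force: 0.1
```

```bash
python3 go.py c:10,88.5
```

```text
c:10,88.5 shift [3.1, -0.5, 8.2]
t 14.7 tip [539.9 162.7  96.7] yaw 1.362 F [ 0.7  0.  -0.4] turn to 1.366: -0.004
```

In the tool's units: 10 mm is 0.0333, 9 mm is 0.03.

shift_gripper(
  motion=[
    {"aperture":0, "d":[0.0033, 0, 0.01]},
    {"aperture":0, "d":[0.0067, 0, 0.02]},
    {"aperture":0, "d":[0.0067, 0, 0.03]},
    {"aperture":0, "d":[0.0067, 0, 0.0333]},
    {"aperture":0, "d":[0.0067, 0, 0.0333]},
  ],
)

```text
time: 15.32
tool_pos: [540.3, 164.7, 266.5]
tcp_rot: [3.14, -0.0, 1.362]
contact_force: [-3.4, -0.6, 10.6]
grip_width: 0.4
finger_force: 5.1
```

```bash
python3 go.py
```

```text
t 15.325 tip [540.3 164.7  88.5] yaw 1.362 F [-3.4 -0.6 10.6] turn to 1.366: -0.004
```

Flat contact at z = 88.5, as expected. I'll press slightly more, hold, lift away and check.

In the tool's units: 1.5 mm is 0.005.

shift_gripper(
  motion=[
    {"aperture":0, "d":[0, 0, 0.005]},
    {"aperture":0, "d":[0, 0, 0.005]},
    {"aperture":0, "d":[0, 0, 0.005]},
  ],
)

```text
time: 15.7
tool_pos: [540.2, 164.7, 266.3]
tcp_rot: [3.139, -0.001, 1.362]
contact_force: [-6.4, -0.3, 19.6]
grip_width: 0.3
finger_force: 9.7
```

shift_gripper(
  motion=[
    {"aperture":0, "d":[0, 0, -0.0167]},
    {"aperture":0, "d":[0, 0, -0.1667]},
    {"aperture":0, "d":[0, 0, -0.3667]},
    {"aperture":0, "d":[0, 0, -0.5667]},
    {"aperture":0, "d":[0, 0, -0.6333]},
  ],
)

```text
time: 16.32
tool_pos: [540.3, 164.6, 458.0]
tcp_rot: [3.135, -0.003, 1.362]
contact_force: [0.5, 1.0, -1.2]
grip_width: 0.1
finger_force: 0.0
```

shift_gripper(
  motion=[
    {"aperture":0},
    {"aperture":0},
  ],
)

```text
time: 16.58
tool_pos: [540.1, 164.6, 451.9]
tcp_rot: [-3.139, 0.001, 1.362]
contact_force: [0.4, 0.1, -0.5]
grip_width: 0.5
finger_force: 0.0
```

```bash
python3 - <<'E'
from plant import bot, vision, sensors
import cv2,numpy as np
s=vision.capture('scene')['color'][90:290,215:515];d=vision.capture('side')['color'][140:360,220:430]
cv2.imwrite('pics/f2.png',np.hstack([cv2.resize(s,(450,300),interpolation=2),cv2.resize(d,(286,300),interpolation=2)])[:,:,::-1])
E
```

```text
(no output)
```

View pics/f2.png

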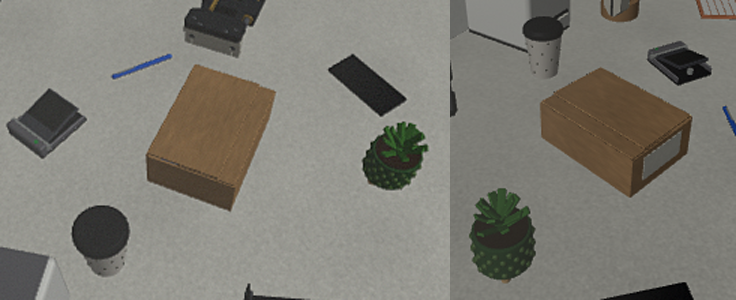

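The carton is closed flat (centre (210,135) in the left half), the pedal is up, the cup and plant are undisturbed, and the gripper is clear.

```bash
python3 -c "
from plant import bot, vision, sensors
print(bot.close_job())"
```

```text
the job is handed in; nothing more can be done
None
```

I pressed the pedal to its stop, held it there for over a second and let it up, then folded the plain flap flat and the strip flap flat on top. The last pictures showed the carton, cup and plant in place and the gripper clear. I handed the job in at about 17 s; no verdict was returned.

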